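Set the click dial of the carburettor stand

TASK

Put the tape measure that stands in the guard's way into the small open bin, then swing the guard of the carburettor stand right away from over the dial. Turn the dial clockwise to its stop, then back exactly four clicks, and swing the guard fully back over the dial. Leave the other loose things where they are.

Things in the scene. Friction and masses are not known exactly. Their poses are not given: they have to be found in the camera images.
- stand: Fixed carburettor setting stand: grey plate 142 x 170 x 12 mm with dial, swing guard and carburettor. Origin: on the dial's axis at bench level, z up. In its frame the plate spans x -42..100, y -45..125 mm; guard post with hub (26 mm across, 75 high) at x 85, y 0; carburettor (to z 52) x -25..25, y 63..131; pawl housing (to z 30) x -8..8, y 38..64.
- dial (a joint): Dial angle about its vertical axis, rad: 0 at the stop (fully clockwise from above), grows anticlockwise, up to 5.3. A pawl clicks into a notch each 30 degrees (0.524 rad), the first at the stop; about 0.1 N m from click to click; it stays in the notch where it is left. 12 white marks on the seat show the notches; the white pointer stands at the long mark (stand's -x) at 0.
- dial_top (a point): Centre of the top of the dial's round black fluted knob, on its axis, 62 mm above the bench; turns with the dial (pointer along its -x). Knob 48 mm in diameter, to be gripped 35 to 62 mm above the bench; below it a toothed wheel 62 mm across (21 to 30 mm above the bench) on a seat 80 mm across.
- guard (a joint): Swing of the steel guard about its post, rad: 0 closed over the dial, grows anticlockwise from above (to the stand's -y side), up to 2.0 fully open. Stays where it is left; needs about 0.06 N m (1 N at the pin).
- guard_pin (a point): Top of the guard's upright round black pin: 14 mm in diameter, 32 mm tall, top 103 mm above the bench, 85 mm from the post's axis, over the dial's axis when closed. It stands on a steel disc 68 mm across, 67 to 71 mm above the bench; an arm runs from it to the post, and a lip at its outer end (120 mm from the post) hangs down to 41 mm above the bench.
- tape_measure: Tape measure, yellow with a round black panel, standing upright on its narrow base in the guard's way: 38 (its x) x 82 (its y) x 65 mm (z), 0.2 kg. The case itself is 36 mm thick and spans y -29..41 mm; the metal hook end is low down at -y. Origin: centre of its underside. Behind it lies a clear parts case, 95 mm high, x 0.68 to 0.92, y -0.20 to 0.10 m.
- blue_bin: Small open bin on the bench, loose, 167 (x) x 119 (y) x 75 mm, walls 3 mm, floor 3 mm thick; inner floor x -74..81, y -51..51 mm; its front wall (-x) is only 40 mm high, the other walls 75 mm. Origin: centre of its underside, z up.
- plug_box: Small upright carton 31 x 30 x 81 mm standing on the stand's plate behind the carburettor; loose, stays there. Origin: centre of its underside.
- spark_plug: Spark plug 21 x 70 x 18 mm lying on the stand's plate; loose, stays there. Origin: centre of its underside.
- oil_bottle: Round bottle, 61 mm in diameter, 153 mm high, right of the work; loose, stays there. Origin: centre of its underside.

How it is judged:
By the outcome, as a careful person would: the job done as asked, in the order asked, and still so for the second after the job is handed in, with the robot touching nothing.
It also fails if it takes over 69 s, if anything falls off the work surface, if the arm or the gripper's body presses on something with over 40 N, if the wrist force passes 120 N, or if a joint passes its speed limit or range.

ROBOT

A 7-joint arm with a two-finger parallel gripper is mounted at the origin on a cart in front of the work surface, level with it; the furniture and walls round the work are solid. World frame = base frame: x ahead of the robot, y to its left, z up, the work surface at z = 0. Lengths are in m, angles in degrees, forces in N, time in s.
With the tool pointing down it reaches from about 0.4 to 0.9 m from the base axis. Payload 5.6 kg.
Tool frame: the origin (TCP) lies at the very end of the fingers, on their centre line; the grasp point (between the pads) lies 19 mm behind it; z points along the fingers, y is the line along which they close (so a half turn about z gives the same grasp; the last joint's range is limited). The gripper opens to 92 mm and grips with 3 to 60 N. Pads are 20 mm wide; open, the fingers measure 128 mm over their backs; the gripper's body (75 mm by 189 mm) begins 69 mm behind the grasp point.
Start: joints at [-67.208, 26.786, -0.665, 91.828, 0.344, 61.387, -3.226], TCP at [0.277, 0.588, 0.178] pointing down, gripper open.
Joint ranges: [-144.91, 144.91], [-17.63, 115.5], [-89.93, 88.59], [15.96, 139.68], [-74.01, 254.01], [8.47, 105.57], [-167.45, 167.45]. Speed limits (degrees/s): [147.25, 147.25, 180, 180, 180, 180, 180].

INTERFACE

Orientations are given as [roll, pitch, yaw] about the fixed x, y, z axes, in that order (R = Rz(yaw) Ry(pitch) Rx(roll)).
In Python, from workcell import get_state, read_camera, calibration, ticket, spotter gives the robot as it stands. The module is installed in compiled form; this text tells all that it offers.
- The arm moves only by the tool arm_command, never from a script. Its argument "rows" is a list of rows, each a list of 3 entries, a list of its own where there are three numbers: the shift along the tool's x, y, z in cm, then the turn about the tool's z in degrees, then the closure, from 0 (fully open) to 1 (shut). In form: [[[x, y, z], turn, gripper], ...]. A call has 1 to 5 rows; each row shifts and turns the commanded pose from where the row before left it, along the tool's axes as they then stand; what a row does not reach is not made up. A row lasts 1/8 s, in which the tool goes at most 62.5 mm and 10.7 degrees, less where a joint would pass 70% of its speed; a pose out of reach is approached as far as the arm can. A call with a gripper value outside its range is refused whole. The fingers move at their own pace and stop on an object; "grip_force" is the grip in N (left out, the last holds). Time passes only in rows, so rows that do not move let the fingers close. It gives the time, the measured TCP pose, the force, the opening and the grip force at its end, in the units of the state.
- get_state(): the state, without advancing time (a new reading comes with each control period).
- read_camera(name): name is "scene" or "top"; returns (picture, depth): 400x640x3 uint8, blue, green, red; 400x640 float32, m along the optical axis (not along the pixel's ray), 0 where there is no reading.
- calibration(name): a dict with "fx", "fy", "cx", "cy" (pixels), "position" and "attitude" of the camera in the world. Camera axes: x right, y down, z forward; pixel columns grow to the right and rows downward; lengths in m; the calibration is good to about 2 mm. A picture is of the moment at which its call begins. calibration takes no time and is no camera call.
- ticket.finish_job(): hands the job in; it is judged then, once.
Trained networks look in the newest picture that a camera, given by its name, has taken for a name from the list of things; names that differ only in an ending like _2 or _b are one class to them, and where a whole thing is asked for, a point or a joint stands for the part that bears it (a point fixed in the world has none). Each returns a list of dicts, best first, with "conf" (0 to 1); they miss things now and then, are a little off and sometimes report something else, mostly with a low value. They report only what shows in the picture. A call takes as long as a camera call.
- spotter.look_for(label, camera): "at" ([x, y, z] in m, in world coordinates, good to about 4 mm: the middle of the surface that is visible of it).
- spotter.regions_of(label, camera): "region" (400x640 bool, what is visible of it).
The state is a dict: "clock": time; "qpos": joint angles; "joint_velocities": joint speeds; "effort": joint torques, N m; "ee_pos": TCP position; "ee_rot": TCP orientation; "force": force on the tool from outside, world axes, zero at the start; "torque": the same for the moment, N m; "finger_gap": finger opening in m; "gripper_force": force on a finger pad.
Only numpy, scipy, OpenCV 4.12 (cv2) and the standard library are available. Lean on these libraries where they do the work, as an engineer would, in place of code of your own. Each camera call takes 0.05 s, during which the arm holds its last target. There are 200 camera calls.

## Working session

There is one attempt and no reset: what is moved stays moved. The work goes in short steps, Python scripts to look and compute and a tool call to move; the robot and the scene stay as the last step left them, time stands still between calls to the robot, and variables do not carry over. Pictures are saved under pics/ and viewed, at most 10 in all, crops included, and the job is handed in when it is done.

Besides the shell and the picture viewer there is one more tool, called after "Request:" as name(argument=value, ...), one argument or row to a line, values as JSON. arm_command: Moves the arm, as the interface text tells. Its arguments: {"type":"object","properties":{"rows":{"type":"array","items":{"type":"array"}},"grip_force":{"type":"number"}},"required":["rows"]}

```bash
mkdir -p pics
cat > h.py <<'E'
import numpy as np, cv2
from workcell import get_state, read_camera, calibration, ticket, spotter
def cloud(name, d):
    c=calibration(name); v,u=np.mgrid[0:400,0:640]
    P=np.stack([(u-c["cx"])/c["fx"]*d,(v-c["cy"])/c["fy"]*d,d],-1)
    return P@R(c).T+np.array(c["position"])
def R(c):
    a=np.array(c["attitude"],float)
    if a.shape==(3,3): return a
    from scipy.spatial.transform import Rotation as Ro
    return Ro.from_euler('xyz',a,degrees=True).as_matrix()
E
python3 - <<'E'
from h import *
for n in("scene","top"):
    print(n,calibration(n))
    p,d=read_camera(n); cv2.imwrite(f"pics/{n}0.png",p)
    for l in ["stand","dial_top","guard_pin","tape_measure","blue_bin","plug_box","spark_plug","oil_bottle"]:
        r=spotter.look_for(l,n); print(l,[(np.round(x["at"],3).tolist(),round(x["conf"],2)) for x in r[:2]])
s=get_state(); print(s)
E
```

```text
scene {'fx': 513.0601817318811, 'fy': 513.0601817318811, 'cx': 330.89628898722606, 'cy': 197.38370392799052, 'position': array([-0.24839655, -0.73373803,  0.79061308]), 'attitude': array([-120.94220991,    1.19523893,  -44.88287601])}
stand [([0.523, 0.114, 0.031], 0.71)]
dial_top [([0.507, 0.108, 0.036], 0.65)]
guard_pin [([0.519, 0.119, 0.07], 0.64)]
tape_measure [([0.544, 0.006, 0.037], 0.72)]
blue_bin [([0.6, 0.454, 0.062], 0.6)]
plug_box [([0.614, 0.21, 0.064], 0.83), ([0.6, 0.456, 0.062], 0.71)]
spark_plug [([0.587, 0.14, 0.025], 0.5)]
oil_bottle [([0.624, -0.203, 0.099], 0.89)]
top {'fx': 371.7168498222622, 'fy': 371.7168498222622, 'cx': 315.29746413614254, 'cy': 202.70116146104155, 'position': array([0.45338131, 0.11647454, 0.94202571]), 'attitude': array([-1.72095794e+02,  1.05606542e-01, -9.15515385e+01])}
stand [([0.55, 0.16, 0.014], 0.91)]
dial_top []
guard_pin [([0.534, 0.122, 0.074], 0.97)]
tape_measure [([0.554, 0.018, 0.06], 0.93)]
blue_bin [([0.534, 0.438, 0.0], 0.75), ([0.593, 0.159, 0.025], 0.36)]
plug_box [([0.621, 0.212, 0.095], 0.54)]
spark_plug [([0.594, 0.158, 0.024], 0.69)]
oil_bottle []
{'clock': 0.9, 'qpos': array([-67.20826934,  26.78483297,  -0.66595869,  91.82605729,
         0.34526979,  61.38783252,  -3.22428868]), 'joint_velocities': array([ 0.00541738, -0.01031464, -0.04287318, -0.03891571, -0.00727863,
        0.1290487 , -0.03974707]), 'effort': array([ 1.57954059e-04, -5.20393002e+01, -1.25726330e-02, -2.44055486e+01,
       -5.67183201e-02,  1.13520725e-02,  7.59671536e-06]), 'ee_pos': array([0.27736933, 0.58787338, 0.17801675]), 'ee_rot': array([1.79996573e+02, 2.82354684e-03, 1.54743817e+02]), 'force': array([ 0.06475362, -0.4602099 ,  0.24574874]), 'torque': array([-0.00372827, -0.04321206,  0.04314433]), 'gripper_force': 0.0, 'finger_gap': 0.09177270425602287}
```

View pics/top0.png

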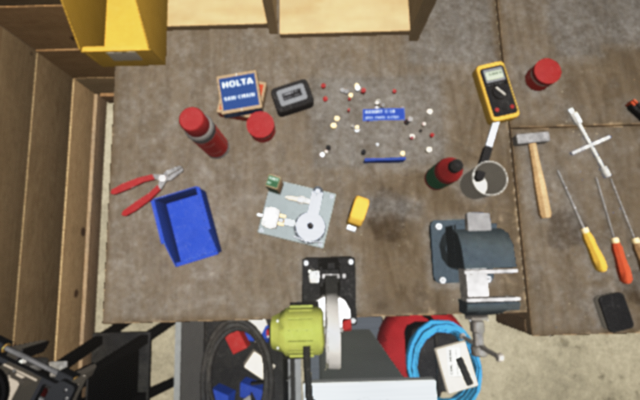

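View pics/scene0.png

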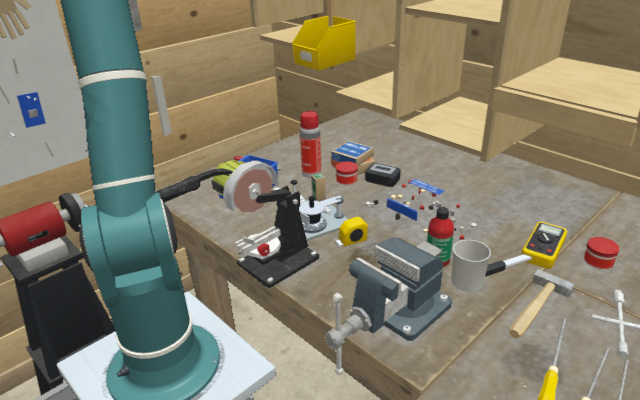

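The top view shows the stand at (298,213), guard disc at (308,230), post at (320,195), tape at (358,212), blue bin at (187,225), and the chain grinder in front at (325,300). The scene view agrees: guard closed, with the grinder close in front of the stand.

Run:
```python
from h import *
p,d=read_camera("top"); P=cloud("top",d); np.save("P0.npy",P)
def rect(m,z0,z1,n):
    m=m&(P[...,2]>z0)&(P[...,2]<z1)&(d>0); X=P[m]; r=cv2.minAreaRect((X[:,:2]*1000).astype(np.float32))
    print(n,m.sum(),"c",np.round(r[0]),"size",np.round(r[1]),"ang",round(r[2],1),"z pct",np.round(np.percentile(X[:,2],[2,50,98]),3)); return X
reg=lambda l:spotter.regions_of(l,"top")[0]["region"]
t=reg("tape_measure"); rect(t,.045,.08,"tape top"); rect(t,.0,.08,"tape")
b=reg("blue_bin"); rect(b,.06,.09,"bin rim");rect(b,-.01,.09,"bin");rect(b,-.01,.015,"floor")
s=reg("stand"); rect(s,.006,.018,"plate")
g=reg("guard_pin"); rect(g,.06,.08,"guardregion")
A=(P[...,0]>.42)&(P[...,0]<.68)&(P[...,1]>.05)&(P[...,1]<.25)
rect(A,.064,.0735,"disc+arm"); rect(A,.085,.12,"pin")
rect(A,.074,.082,"post")
rect(A&(P[...,1]>.16),.04,.06,"carb")
Gm=(P[...,0]<.5)&(P[...,0]>.25)&(P[...,1]>-.05)&(P[...,1]<.2)
X=P[Gm&(d>0)]
for x in np.arange(.25,.5,.025):
    q=X[(X[:,0]>=x)&(X[:,0]<x+.025)]; print(round(x,3),"maxz",q[:,2].max().round(3),"y",q[q[:,2]>.05][:,1].min().round(3) if (q[:,2]>.05).any() else None,q[q[:,2]>.05][:,1].max().round(3) if (q[:,2]>.05).any() else None)
c=p[165:265,230:390]; cv2.imwrite("pics/crop1.png",cv2.resize(c,(800,500),interpolation=cv2.INTER_CUBIC))
```

```text
tape top 418 c [557.  11.] size [37. 67.] ang 69.0 z pct [0.047 0.061 0.066]
tape 523 c [554.  13.] size [38. 92.] ang 69.8 z pct [0.006 0.06  0.066]
bin rim 606 c [543. 429.] size [136. 120.] ang 16.3 z pct [0.061 0.074 0.078]
bin 3882 c [534. 443.] size [188. 152.] ang 15.4 z pct [-0.     0.005  0.076]
floor 2270 c [534. 446.] size [188. 147.] ang 15.2 z pct [-0.001  0.003  0.013]
plate 1918 c [559. 162.] size [170. 142.] ang 74.9 z pct [0.009 0.012 0.016]
guardregion 878 c [547. 130.] size [127.  66.] ang 3.0 z pct [0.068 0.071 0.075]
disc+arm 883 c [536. 125.] size [234. 113.] ang 26.8 z pct [0.067 0.071 0.073]
pin 246 c [529. 152.] size [265.  41.] ang 32.2 z pct [0.086 0.093 0.11 ]
post 73 c [535. 124.] size [237. 106.] ang 27.6 z pct [0.074 0.075 0.081]
carb 313 c [557. 215.] size [141.  72.] ang 11.7 z pct [0.04  0.05  0.055]
0.25 maxz 0.287 y 0.08 0.183
0.275 maxz 0.293 y 0.044 0.2
0.3 maxz 0.293 y 0.044 0.199
0.325 maxz 0.292 y 0.045 0.2
0.35 maxz 0.281 y 0.058 0.183
0.375 maxz 0.252 y 0.065 0.126
0.4 maxz 0.19 y 0.058 0.134
0.425 maxz 0.206 y 0.064 0.111
0.45 maxz 0.014 y None None
0.475 maxz 0.076 y 0.102 0.169
```

View pics/crop1.png

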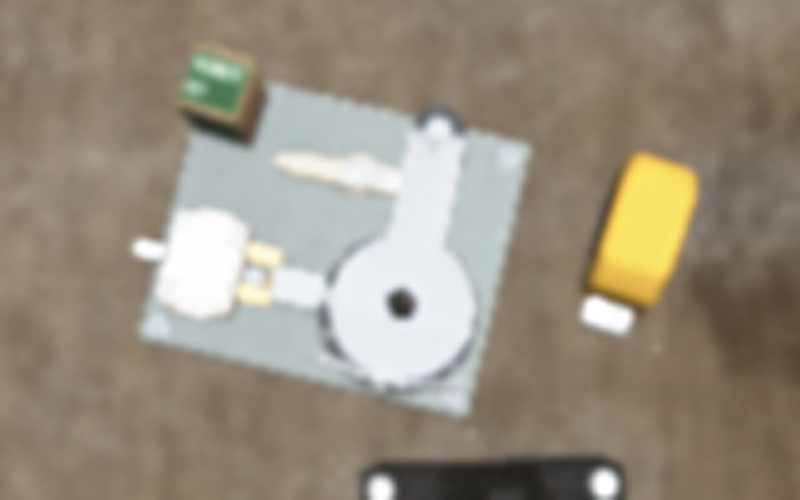

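The crop shows the pin at crop (402,303) over the disc, the post at (438,125), and the tape's case from (665,165) to (605,310) with its hook at the bottom. The plate is undisturbed, with the plug lying left of the arm.

```bash
cat >> h.py <<'E'
def px(name,u,v,z):
    c=calibration(name); r=R(c)@np.array([(u-c["cx"])/c["fx"],(v-c["cy"])/c["fy"],1]); o=np.array(c["position"])
    return o+r*(z-o[2])/r[2]
def rel(x,y,z,yaw,s=None):
    "shift in tool axes cm and turn to reach TCP (mm) with yaw, from state"
    s=s or get_state(); p=s["ee_pos"]; a=np.radians(s["ee_rot"][2]); dx,dy=x/1000-p[0],y/1000-p[1]
    ex=np.array([np.cos(a),np.sin(a)]); ey=np.array([np.sin(a),-np.cos(a)])
    t=-((yaw-s["ee_rot"][2]+180)%360-180)
    print("shift cm",np.round([100*(dx*ex[0]+dy*ex[1]),100*(dx*ey[0]+dy*ey[1]),100*(p[2]-z/1000)],2),"turn",round(t,1))
E
python3 - <<'E'
from h import *
P=np.load("P0.npy"); 
print("pin",px("top",310.4,225.6,.103),"post",px("top",230+438/5,165+125/5,.075))
# grinder near stand
m=(P[...,0]<.49)&(P[...,0]>.2)&(P[...,1]>-.05)&(P[...,1]<.17)
X=P[m]
for z in(.1,.13,.16,.2,.25):
    q=X[X[:,2]>z]
    for x in (.34,.37,.4,.42,.44,.46):
        k=q[(q[:,0]>x)]
        if len(k): print("z>",z,"x>",x,len(k),"xmax",k[:,0].max().round(3),"y",k[:,1].min().round(3),k[:,1].max().round(3))
m=(P[...,0]>.42)&(P[...,0]<.66)&(P[...,1]>.34)&(P[...,1]<.54); X=P[m]*1000
for lo,hi in((30,90),(33,45),(65,80)):
    q=X[(X[:,2]>lo)&(X[:,2]<hi)]; r=cv2.minAreaRect(q[:,:2].astype(np.float32)); print(lo,hi,len(q),r)
    a=np.radians(15.5); l=(q[:,:2]-[534,440])@np.array([[np.cos(a),-np.sin(a)],[np.sin(a),np.cos(a)]]); print(np.percentile(l,[1,99],axis=0).round())
rel(557,11,200,159.5)
E
```

```text
pin [0.5179522  0.12734275 0.103     ] post [0.60393527 0.10854535 0.075     ]
z> 0.1 x> 0.34 2755 xmax 0.453 y 0.058 0.17
z> 0.1 x> 0.37 1880 xmax 0.453 y 0.058 0.134
z> 0.1 x> 0.4 1549 xmax 0.453 y 0.058 0.134
z> 0.1 x> 0.42 1186 xmax 0.453 y 0.064 0.132
z> 0.1 x> 0.44 1036 xmax 0.453 y 0.116 0.116
z> 0.13 x> 0.34 2707 xmax 0.453 y 0.058 0.17
z> 0.13 x> 0.37 1832 xmax 0.453 y 0.058 0.134
z> 0.13 x> 0.4 1520 xmax 0.453 y 0.058 0.134
z> 0.13 x> 0.42 1157 xmax 0.453 y 0.065 0.132
z> 0.13 x> 0.44 1036 xmax 0.453 y 0.116 0.116
z> 0.16 x> 0.34 2582 xmax 0.453 y 0.058 0.17
z> 0.16 x> 0.37 1707 xmax 0.453 y 0.058 0.134
z> 0.16 x> 0.4 1414 xmax 0.453 y 0.058 0.134
z> 0.16 x> 0.42 1119 xmax 0.453 y 0.065 0.132
z> 0.16 x> 0.44 1036 xmax 0.453 y 0.116 0.116
z> 0.2 x> 0.34 1950 xmax 0.453 y 0.076 0.17
z> 0.2 x> 0.37 1183 xmax 0.453 y 0.08 0.116
z> 0.2 x> 0.4 1079 xmax 0.453 y 0.082 0.116
z> 0.2 x> 0.42 1079 xmax 0.453 y 0.082 0.116
z> 0.2 x> 0.44 1036 xmax 0.453 y 0.116 0.116
z> 0.25 x> 0.34 1531 xmax 0.453 y 0.079 0.17
z> 0.25 x> 0.37 1077 xmax 0.453 y 0.081 0.116
z> 0.25 x> 0.4 1036 xmax 0.453 y 0.116 0.116
z> 0.25 x> 0.42 1036 xmax 0.453 y 0.116 0.116
z> 0.25 x> 0.44 1036 xmax 0.453 y 0.116 0.116
30 90 1365 ((528.5729370117188, 425.092041015625), (167.874267578125, 120.13349151611328), 15.686376571655273)
[[-92. -72.]
 [ 73.  46.]]
33 45 428 ((527.6503295898438, 423.83843994140625), (165.60440063476562, 106.74871826171875), 15.477533340454102)
[[-93. -67.]
 [ 72.  39.]]
65 80 535 ((548.0013427734375, 430.647705078125), (126.59271240234375, 120.83805084228516), 16.306283950805664)
[[-47. -72.]
 [ 74.  47.]]
shift cm [-49.91 -40.23  -2.2 ] turn -4.8
```

Request:
arm_command(
  rows=[
    [[-4.5, -3.6, -0.4], 0, 0.2],
    [[-4.5, -3.6, -0.4], 0, 0.2],
    [[-4.5, -3.6, -0.4], 0, 0.2],
    [[-4.5, -3.6, -0.4], 0, 0.2],
    [[-4.5, -3.6, -0.4], 0, 0.2],
  ],
)

```text
clock: 1.78
ee_pos: [0.4048, 0.3274, 0.1984]
ee_rot: [180.0, 0.0, 154.7]
force: [0.4, -0.2, -0.1]
finger_gap: 0.0734
gripper_force: 0.0
```

Request:
arm_command(
  rows=[
    [[-4.5, -3.6, 0], 0, 0.2],
    [[-4.5, -3.6, 0], 0, 0.2],
    [[-4.5, -3.6, 0], 0, 0.2],
    [[-4.5, -3.6, 0], 0, 0.2],
    [[-4.5, -3.6, 0], -4.8, 0.2],
  ],
)

```text
clock: 2.4
ee_pos: [0.5315, 0.0687, 0.1984]
ee_rot: [180.0, 0.0, 159.7]
force: [1.1, 0.7, -0.2]
finger_gap: 0.0737
gripper_force: 0.0
```

Run:
```python
from h import *
s=get_state(); print(s["clock"],s["ee_pos"],s["ee_rot"],s["qpos"].round(1),s["finger_gap"]); rel(557,11,26,159.5)
```

```text
2.4 [0.53150765 0.06870675 0.1984102 ] [1.79957679e+02 4.55135433e-02 1.59679233e+02] [-23.2  14.3  14.6 107.5  -4.2  58.6  62.8] 0.07373239744344705
shift cm [-4.39 -4.53 17.24] turn 0.2
```

Request:
arm_command(
  rows=[
    [[-4.4, -4.5, 0.0], 0, 0.2],
    [[0, 0, 6], 0, 0.2],
    [[0, 0, 6], 0, 0.2],
    [[0, 0, 5], 0, 0.2],
    [[0, 0, 0], 0, 0.2],
  ],
)

```text
clock: 3.02
ee_pos: [0.5528, 0.0128, 0.0248]
ee_rot: [-179.8, -0.4, 159.5]
force: [0.1, -0.1, 0.1]
finger_gap: 0.0735
gripper_force: 0.0
```

Run:
```python
from h import *
p,d=read_camera("scene"); cv2.imwrite("pics/s1.png",cv2.resize(p[100:300,200:460],(780,600)))
s=get_state(); print(s["clock"],s["ee_pos"],s["force"]); rel(557,11,26,159.5)
```

```text
3.075 [0.55526229 0.01291876 0.02742381] [-0.11626858 -0.23328512  0.90912813]
shift cm [-0.23 -0.12  0.14] turn 0.0
```

View pics/s1.png

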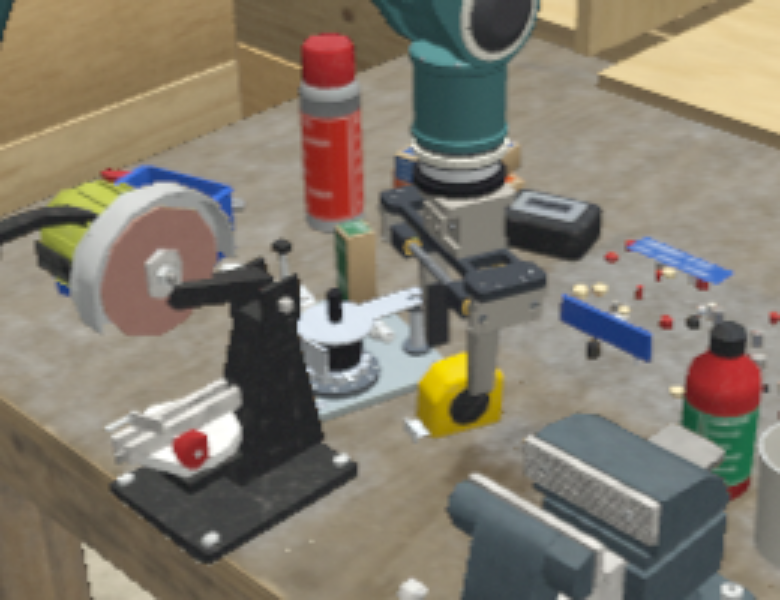

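The picture shows the fingers straddling the tape's case at (465,390), with the body clear of the guard and the post.

Request:
arm_command(
  rows=[
    [[0, 0, 0], 0, 0.9],
    [[0, 0, 0], 0, 0.9],
    [[0, 0, 0], 0, 0.9],
    [[0, 0, 0], 0, 0.9],
  ],
  grip_force=30,
)

```text
clock: 3.58
ee_pos: [0.5565, 0.0132, 0.0287]
ee_rot: [180.0, 0.1, 159.6]
force: [0.1, 0.5, -0.2]
finger_gap: 0.0353
gripper_force: 0.0
```

Request:
arm_command(
  rows=[
    [[0, 0, -5], 0, 0.9],
    [[0, 0, -5], 0, 0.9],
    [[0, 0, -5], 0, 0.9],
    [[0, 0, -2], 0, 0.9],
    [[0, 0, 0], 0, 0.9],
  ],
)

```text
clock: 4.2
ee_pos: [0.5571, 0.0132, 0.1997]
ee_rot: [179.9, 0.2, 159.5]
force: [-0.5, 0.4, -0.6]
finger_gap: 0.0094
gripper_force: 0.0
```

Run:
```python
from h import *
s=get_state(); print(s["clock"],s["ee_pos"],s["force"],s["finger_gap"]); rel(537,427,198,-164.3)
```

```text
4.2 [0.55709871 0.01322566 0.1997402 ] [-0.5319608   0.44086472 -0.55837822] 0.009433100124171446
shift cm [16.34 38.07  0.17] turn -36.2
```

Nothing was gripped, so I'm looking again.

Run:
```python
from h import *
p,d=read_camera("scene"); cv2.imwrite("pics/s2.png",cv2.resize(p[120:280,280:460],(675,600)))
print([(r["at"],r["conf"]) for r in spotter.look_for("tape_measure","scene")])
r=spotter.regions_of("tape_measure","scene")[0]["region"]; X=cloud("scene",d)[r]
print(X.min(0),X.max(0),np.percentile(X,[3,97],axis=0))
t=X[X[:,2]>.058]; print(len(t),cv2.minAreaRect((t[:,:2]*1000).astype(np.float32)))
```

```text
[([0.5419, 0.004, 0.0387], 0.8), ([0.5155, 0.124, 0.076], 0.61), ([0.6013, 0.4536, 0.0651], 0.28)]
[-0.24839655 -0.73373803 -0.00188376] [0.57941159 0.04936942 0.79061308] [[ 0.51400759 -0.01109877  0.0056668 ]
 [ 0.57526997  0.03567407  0.0627208 ]]
129 ((151.11386108398438, -346.48388671875), (1111.6180419921875, 51.016357421875), 41.47983932495117)
```

View pics/s2.png

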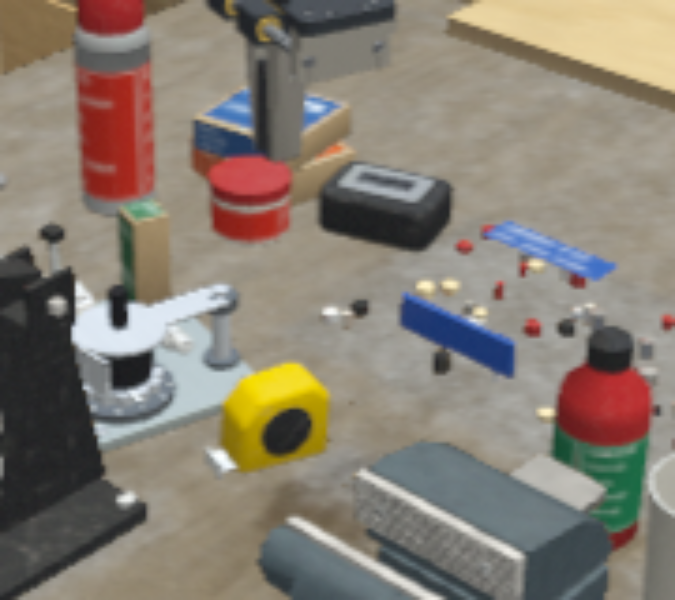

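The tape still stands at (275,415), unmoved: I lifted before the fingers had built up any force. I'll retry and wait longer.

Request:
arm_command(
  rows=[
    [[0, 0, 0], 0, 0.15],
    [[0, -0.2, 0], 0, 0.15],
    [[0, 0, 0], 0, 0.15],
    [[0, 0, 0], 0, 0.15],
    [[0, 0, 0], 0, 0.15],
  ],
)

```text
clock: 4.97
ee_pos: [0.5554, 0.0113, 0.198]
ee_rot: [180.0, 0.0, 159.5]
force: [-0.2, 0.0, -0.5]
finger_gap: 0.0571
gripper_force: 0.0
```

Request:
arm_command(
  rows=[
    [[0, 0, 6], 0, 0.15],
    [[0, 0, 6], 0, 0.15],
    [[0, 0, 5.5], 0, 0.15],
    [[0, 0, 0], 0, 0.9],
    [[0, 0, 0], 0, 0.9],
  ],
)

```text
clock: 5.6
ee_pos: [0.5569, 0.0112, 0.0248]
ee_rot: [179.9, 0.1, 159.5]
force: [-0.0, -0.6, 0.3]
finger_gap: 0.06
gripper_force: 0.0
```

Request:
arm_command(
  rows=[
    [[0, 0, 0], 0, 0.9],
    [[0, 0, 0], 0, 0.9],
    [[0, 0, 0], 0, 0.9],
    [[0, 0, 0], 0, 0.9],
    [[0, 0, 0], 0, 0.9],
  ],
  grip_force=30,
)

```text
clock: 6.22
ee_pos: [0.5582, 0.0149, 0.0264]
ee_rot: [179.6, 0.2, 159.6]
force: [-3.1, 6.9, 24.2]
finger_gap: 0.0106
gripper_force: 17.6
```

Run:
```python
from h import *
s=get_state(); print(s)
p,d=read_camera("scene"); cv2.imwrite("pics/s3.png",cv2.resize(p[120:280,280:460],(675,600)))
```

```text
{'clock': 6.225, 'qpos': array([-15.77081757,  29.85250075,  13.88877889, 111.9909198 ,
       -11.31210757,  39.10991628,  74.76583782]), 'joint_velocities': array([-0.1909668 , -0.60564507,  0.00175116, -0.47848042,  0.04732484,
        0.65403664, -0.13730004]), 'effort': array([ 4.33401033e+00, -3.33375621e+01,  6.58023655e+00, -1.17627624e+01,
        1.39519136e+00, -1.37945283e+00, -2.76541652e-02]), 'ee_pos': array([0.55822722, 0.01492546, 0.02642211]), 'ee_rot': array([179.64478658,   0.19384247, 159.64838638]), 'force': array([-3.12836075,  6.88581806, 24.16930744]), 'torque': array([1.68077908, 0.81635646, 0.03666453]), 'gripper_force': 17.624348333367834, 'finger_gap': 0.010596981259661473}
```

View pics/s3.png

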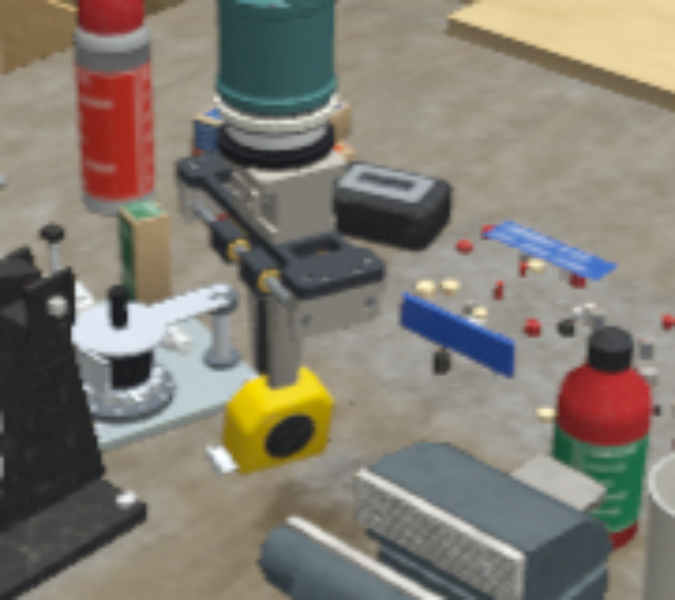

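Run:
```python
from h import *
p,d=read_camera("scene"); P=cloud("scene",d)
a=np.radians(-20.5); ax=np.array([[np.cos(a),-np.sin(a)],[np.sin(a),np.cos(a)]])
hsv=cv2.cvtColor(p,cv2.COLOR_BGR2HSV); yel=(hsv[...,0]>18)&(hsv[...,0]<35)&(hsv[...,1]>120)
box=(abs(P[...,0]-.55)<.12)&(abs(P[...,1]-.01)<.12)&(P[...,2]>.004)&(d>0)
L=(P[...,:2]-np.array([.5582,.0149]))@ax*1000   # along, across rel. TCP
for n,m in(("yellow",yel&box),("other",~yel&box&(abs(L).max(-1)<70))):
    for z in(.01,.02,.03,.04,.05,.058,.066,.075,.09):
        k=m&(abs(P[...,2]-z)<.004)
        if k.sum()>5: print(n,z,k.sum(),"along",np.percentile(L[k][:,0],[3,97]).round(),"across",np.percentile(L[k][:,1],[3,25,50,75,97]).round())
p,d=read_camera("top"); P=cloud("top",d); hsv=cv2.cvtColor(p,cv2.COLOR_BGR2HSV); yel=(hsv[...,0]>18)&(hsv[...,0]<35)&(hsv[...,1]>120)
L=(P[...,:2]-np.array([.5582,.0149]))@ax*1000
k=yel&(abs(L).max(-1)<80)&(P[...,2]>.03)&(P[...,2]<.08); print("top yellow",k.sum(),np.percentile(L[k],[3,97],axis=0).round(),P[k][:,2].mean())
```

```text
yellow 0.01 44 along [-39.  26.] across [-22. -20. -19. -18. -13.]
yellow 0.02 44 along [-40.  26.] across [-26. -22. -20. -16.   6.]
yellow 0.03 38 along [-39.  27.] across [-26. -24. -21. -17.   1.]
yellow 0.04 58 along [-38.  29.] across [-27. -25. -22. -16.   2.]
yellow 0.05 88 along [-35.  26.] across [-29. -27. -24. -13.   2.]
yellow 0.058 127 along [-28.  24.] across [-29. -23. -18. -10.   1.]
yellow 0.066 37 along [-23.  16.] across [-23. -15. -10.  -5.   1.]
other 0.01 132 along [-66.  -3.] across [-20.   2.  58.  63.  68.]
other 0.02 36 along [-69.  12.] across [-23. -22. -20.  64.  70.]
other 0.03 29 along [-39.  12.] across [-27. -24. -24. -21.   7.]
other 0.04 18 along [-16.   8.] across [-27. -26. -25. -24. -22.]
other 0.066 19 along [-68.   2.] across [-19. -16.   7.  16.  67.]
other 0.075 33 along [-66.   4.] across [-21. -17.  -9.   8.  67.]
other 0.09 30 along [-14.   4.] across [-21. -19. -16.   4.  19.]
top yellow 60 [[-35. -19.]
 [-19.  10.]] 0.04631476171527061
```

Request:
arm_command(
  rows=[
    [[0, 0, 0], 0, 0.9],
    [[0, 0, 0], 0, 0.9],
  ],
)

```text
clock: 6.62
ee_pos: [0.5582, 0.0148, 0.0267]
ee_rot: [179.6, 0.2, 159.7]
force: [-3.8, 6.1, 22.3]
finger_gap: 0.0094
gripper_force: 15.7
```

Request:
arm_command(
  rows=[
    [[0, 0, -1.5], 0, 0.9],
    [[0, 0, -1.5], 0, 0.9],
    [[0, 0, -3], 0, 0.9],
    [[0, 0, -5], 0, 0.9],
    [[0, 0, -5], 0, 0.9],
  ],
)

```text
clock: 7.25
ee_pos: [0.5548, 0.0106, 0.1847]
ee_rot: [-180.0, -0.0, 159.5]
force: [1.2, 0.1, -0.1]
finger_gap: 0.0092
gripper_force: 0.0
```

Request:
arm_command(
  rows=[
    [[2, 5, -2], 0, 0],
    [[2, 5, 0], 0, 0],
    [[2, 5, 0], 0, 0],
    [[0, 0, 0], 0, 0],
  ],
)

```text
clock: 7.75
ee_pos: [0.5503, 0.1778, 0.2031]
ee_rot: [179.9, -0.1, 160.0]
force: [-0.3, 0.3, 0.3]
finger_gap: 0.0472
gripper_force: 0.0
```

Run:
```python
from h import *
p,d=read_camera("top"); P=cloud("top",d)
p2,d2=read_camera("scene"); P2=cloud("scene",d2)
a=np.radians(-20.5); ax=np.array([[np.cos(a),-np.sin(a)],[np.sin(a),np.cos(a)]])
for n,p_,P_ in(("top",p,P),("scene",p2,P2)):
    hsv=cv2.cvtColor(p_,cv2.COLOR_BGR2HSV); yel=(hsv[...,0]>18)&(hsv[...,0]<35)&(hsv[...,1]>120)
    L=(P_[...,:2]-np.array([.557,.011]))@ax*1000; k=yel&(abs(L).max(-1)<100)
    for z0,z1 in((.0,.02),(.02,.04),(.04,.055),(.058,.075)):
        m=k&(P_[...,2]>z0)&(P_[...,2]<z1)
        if m.sum()>9: print(n,z0,m.sum(),"along",np.percentile(L[m][:,0],[2,98]).round(),"across",np.percentile(L[m][:,1],[2,50,98]).round(),"z",P_[m][:,2].mean().round(4), cv2.minAreaRect((P_[m][:,:2]*1000).astype(np.float32)))
c=cv2.resize(p[150:250,290:410],(480,400),interpolation=cv2.INTER_CUBIC); c2=cv2.resize(p2[205:255,310:385],(320,213),interpolation=cv2.INTER_CUBIC)
c[:213,160:480]=c[:213,160:480] ; out=np.zeros((400,800,3),np.uint8); out[:,:480]=c; out[:213,480:]=c2; cv2.imwrite("pics/m1.png",out)
print(get_state()["finger_gap"],get_state()["ee_pos"],get_state()["force"])
```

```text
top 0.02 21 along [-36.  26.] across [-14.  14.  19.] z 0.0322 ((552.17041015625, 27.455068588256836), (70.24321746826172, 27.181602478027344), 7.681692600250244)
top 0.04 107 along [-35.  33.] across [-17.   3.  19.] z 0.0491 ((556.3326416015625, 11.428192138671875), (37.1220588684082, 68.7288589477539), 69.56317138671875)
top 0.058 292 along [-22.  26.] across [-16.   0.  17.] z 0.0622 ((557.6265869140625, 10.407054901123047), (35.544105529785156, 52.873714447021484), 69.251708984375)
scene 0.0 114 along [-39.  43.] across [-17. -14.  19.] z 0.0108 ((584.0557250976562, 18.82185173034668), (135.4907684326172, 58.62661361694336), 10.666016578674316)
scene 0.02 105 along [-40.  27.] across [-17. -13.  12.] z 0.03 ((543.4373168945312, 3.6046981811523438), (31.341323852539062, 70.73728942871094), 47.679203033447266)
scene 0.04 144 along [-38.  29.] across [-18. -12.  13.] z 0.0481 ((552.2935791015625, 10.353067398071289), (34.101375579833984, 70.7804183959961), 69.62579345703125)
scene 0.058 132 along [-24.  20.] across [-16.  -1.  17.] z 0.0612 ((554.48974609375, 12.78117847442627), (36.80708694458008, 49.92845916748047), 79.4632568359375)
0.055327761669933494 [0.55138556 0.17221234 0.20307977] [-0.29879049 -0.94738024  0.24798795]
```

View pics/m1.png

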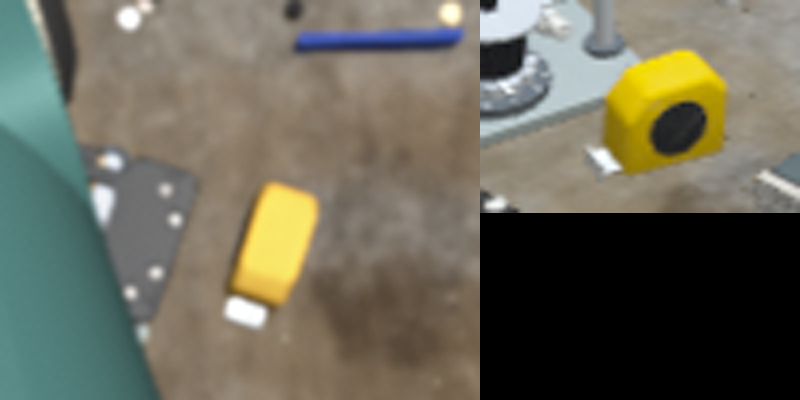

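Tape unmoved at (275,245) in the top crop. The finger tips seem to sit higher than the reported TCP, so I'll measure them.

Run:
```python
from h import *
s=get_state(); print(s["ee_pos"],s["finger_gap"],s["ee_rot"])
p,d=read_camera("scene"); P=cloud("scene",d)
a=np.radians(s["ee_rot"][2]); ex=np.array([np.cos(a),np.sin(a)]); ey=np.array([np.sin(a),-np.cos(a)])
D=P[...,:2]-s["ee_pos"][:2]; lx=D@ex*1000; ly=D@ey*1000
m=(abs(lx)<80)&(abs(ly)<130)&(P[...,2]>.13)&(P[...,2]<.40)
for z in np.arange(.14,.40,.01):
    k=m&(P[...,2]>=z)&(P[...,2]<z+.01)
    if k.sum(): print(round(z,2),k.sum(),"tx",np.percentile(lx[k],[3,97]).round(),"ty",np.percentile(ly[k],[3,97]).round())
cv2.imwrite("pics/g.png",cv2.resize(p[60:260,200:460],(780,600)))
```

```text
[0.55138556 0.17221234 0.20307977] 0.055327761669933494 [-1.79944995e+02  1.02388755e-02  1.59562942e+02]
0.23 8 tx [-7. 13.] ty [-34.  33.]
0.24 55 tx [-7. 14.] ty [-42.  32.]
0.25 64 tx [-6. 13.] ty [-43.  38.]
0.26 66 tx [-7. 14.] ty [-44.  32.]
0.27 66 tx [-6. 14.] ty [-45.  39.]
0.28 74 tx [-6. 13.] ty [-46.  38.]
0.29 61 tx [-6. 15.] ty [-46.  41.]
0.3 47 tx [-5. 15.] ty [-48.  40.]
0.31 7 tx [14. 15.] ty [31. 46.]
0.32 41 tx [-23.  30.] ty [-89.  73.]
0.33 176 tx [-25.  35.] ty [-89.  80.]
0.34 221 tx [-22.  35.] ty [-89.  82.]
0.35 161 tx [-26.  35.] ty [-95.  82.]
0.36 338 tx [-22.  33.] ty [-96.  84.]
0.37 215 tx [-22.  30.] ty [-96.  85.]
0.38 103 tx [-15.  27.] ty [-43.  10.]
0.39 103 tx [-16.  27.] ty [-42.  10.]
```

View pics/g.png

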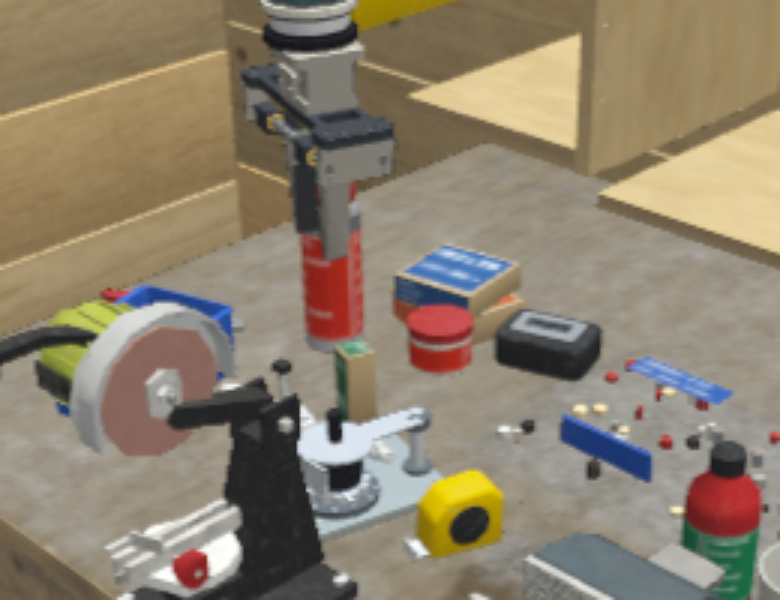

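The picture shows the fingertips (at (330,255)) clearly above where the state puts the TCP. Depth gives the true tip as reported z plus 37 mm, and the contact on the tape's top agrees. I'll correct every z for this.

Run:
```python
from h import *
s=get_state(); print(s["clock"],s["ee_pos"],s["finger_gap"]); rel(557,11,-10,159.5)
```

```text
7.9 [0.55167639 0.17110546 0.20311276] 0.05915051839671737
shift cm [ -6.12 -14.8   21.31] turn -0.1
```

Request:
arm_command(
  rows=[
    [[-2, -5, 0], 0, 0.1],
    [[-2, -5, 0], 0, 0.1],
    [[-2.1, -4.8, 2], 0, 0.1],
    [[0, 0, 6], 0, 0.1],
    [[0, 0, 4], 0, 0.1],
  ],
  grip_force=30,
)

```text
clock: 8.52
ee_pos: [0.5559, 0.0093, 0.0815]
ee_rot: [-179.9, -0.0, 159.2]
force: [1.0, 0.4, 0.2]
finger_gap: 0.083
gripper_force: 0.0
```

Request:
arm_command(
  rows=[
    [[0, 0, 3], 0, 0.1],
    [[0, 0, 3], 0, 0.1],
    [[0, 0, 3.2], 0, 0.1],
    [[0, 0, 0], 0, 0.9],
    [[0, 0, 0], 0, 0.9],
  ],
)

```text
clock: 9.15
ee_pos: [0.5577, 0.0114, -0.0079]
ee_rot: [180.0, 0.1, 159.4]
force: [0.0, 0.1, 0.5]
finger_gap: 0.0649
gripper_force: 0.0
```

Request:
arm_command(
  rows=[
    [[0, 0, 0], 0, 0.9],
    [[0, 0, 0], 0, 0.9],
    [[0, 0, 0], 0, 0.9],
    [[0, 0, 0], 0, 0.9],
    [[0, 0, 0], 0, 0.9],
  ],
)

```text
clock: 9.78
ee_pos: [0.5575, 0.013, -0.0084]
ee_rot: [180.0, 0.0, 159.6]
force: [-0.6, 0.1, 5.2]
finger_gap: 0.0361
gripper_force: 29.8
```

Request:
arm_command(
  rows=[
    [[0, 0, -3], 0, 0.9],
    [[0, 0, -4], 0, 0.9],
    [[0, 0, -5], 0, 0.9],
    [[0, 0, -5], 0, 0.9],
    [[0, 0, 0], 0, 0.9],
  ],
)

```text
clock: 10.4
ee_pos: [0.5595, 0.0128, 0.1645]
ee_rot: [179.8, 0.4, 159.5]
force: [0.6, 0.5, -2.1]
finger_gap: 0.036
gripper_force: 29.7
```

Run:
```python
from h import *
s=get_state(); print(s["clock"],s["ee_pos"],s["force"],s["finger_gap"]); rel(537,427,162,-164.3)
```

```text
10.4 [0.55950278 0.0128299  0.16454727] [ 0.61473979  0.53298757 -2.12128431] 0.03600594301091801
shift cm [16.59 38.02  0.25] turn -36.2
```

Request:
arm_command(
  rows=[
    [[1.6, 3.8, 0], 0, 0.9],
    [[2.2, 5, 0], 0, 0.9],
    [[2.2, 5, 0], 0, 0.9],
    [[2.2, 5, 0], 0, 0.9],
    [[2.2, 5, 0], 0, 0.9],
  ],
)

```text
clock: 11.02
ee_pos: [0.5413, 0.2732, 0.1588]
ee_rot: [-179.9, -0.1, 159.5]
force: [0.7, 0.7, -1.7]
finger_gap: 0.0362
gripper_force: 29.7
```

Request:
arm_command(
  rows=[
    [[2.2, 5, 0], 0, 0.9],
    [[2.2, 5, 0], 0, 0.9],
    [[1.6, 3.8, 0], 0, 0.9],
    [[0, 0, 0], -9, 0.9],
    [[0, 0, 0], -9, 0.9],
  ],
)

```text
clock: 11.65
ee_pos: [0.5331, 0.4223, 0.1578]
ee_rot: [-179.8, -0.2, 177.9]
force: [-0.1, -0.7, -0.9]
finger_gap: 0.0361
gripper_force: 29.7
```

Request:
arm_command(
  rows=[
    [[0, 0, 0], -9, 0.9],
    [[0, 0, 0], -9, 0.9],
    [[0, 0, 0], 0, 0.9],
  ],
)

```text
clock: 12.02
ee_pos: [0.5338, 0.4215, 0.1587]
ee_rot: [-179.9, -0.2, -164.6]
force: [-0.1, 0.7, -1.9]
finger_gap: 0.0365
gripper_force: 29.7
```

Run:
```python
from h import *
s=get_state(); print(s["clock"],s["ee_pos"],s["force"],s["finger_gap"],s["qpos"].round()); rel(537,427,-2,-164.3)
p,d=read_camera("scene"); cv2.imwrite("pics/b1.png",cv2.resize(p[60:260,180:400],(660,600)))
```

```text
12.025 [0.53381797 0.42148382 0.15865226] [-0.1098059   0.74421484 -1.86305963] 0.0364800062900712 [-43.  31.   3.  88.  -2.  61.  65.]
shift cm [-0.45  0.45 16.07] turn -0.3
```

Request:
arm_command(
  rows=[
    [[-0.4, 0.5, 2], 0, 0.9],
    [[0, 0, 5], 0, 0.9],
    [[0, 0, 4], 0, 0.9],
    [[0, 0, 3], 0, 0.9],
    [[0, 0, 1.5], 0, 0.9],
  ],
)

```text
clock: 12.7
ee_pos: [0.5355, 0.4273, 0.0023]
ee_rot: [-179.9, -0.2, -164.5]
force: [0.5, 0.1, -0.7]
finger_gap: 0.0358
gripper_force: 29.7
```

Request:
arm_command(
  rows=[
    [[0, 0, 0.4], 0, 0.9],
    [[0, 0, 0], 0, 0.9],
    [[0, 0, 0], 0, 0.4],
    [[0, 0, 0], 0, 0.4],
    [[0, 0, 0], 0, 0.4],
  ],
)

```text
clock: 13.32
ee_pos: [0.5377, 0.4286, 0.0029]
ee_rot: [180.0, 0.1, -164.5]
force: [-0.2, -0.7, -0.3]
finger_gap: 0.0553
gripper_force: 0.0
```

Request:
arm_command(
  rows=[
    [[0, 0, -3], 0, 0.4],
    [[0, 0, -5], 0, 0.4],
    [[0, 0, -5], 0, 0.4],
    [[0, 0, -3], 0, 0.4],
    [[0, 0, 0], 8, 0.4],
  ],
)

```text
clock: 13.95
ee_pos: [0.539, 0.4296, 0.1662]
ee_rot: [179.8, 0.3, -172.7]
force: [-0.4, -0.6, -0.3]
finger_gap: 0.0555
gripper_force: 0.0
```

Run:
```python
from h import *
s=get_state(); print(s["clock"],s["ee_pos"],s["force"],s["finger_gap"],s["qpos"].round()); rel(519,129,160,180)
p,d=read_camera("scene"); P=cloud("scene",d); print([(x["at"],x["conf"]) for x in spotter.look_for("tape_measure","scene")])
```

```text
13.95 [0.53899915 0.42958868 0.16619961] [-0.43975522 -0.60650957 -0.25270872] 0.05546365183756131 [-44.  31.   4.  87.  -3.  62.  58.]
shift cm [  5.82 -29.56   0.62] turn 7.3
[]
```

Request:
arm_command(
  rows=[
    [[1, -4, 0], 0, 0.4],
    [[1, -5, 0], 0, 0.4],
    [[1, -5, 0], 0, 0.4],
    [[1, -5, 0], 0, 0.4],
    [[1, -5, 0], 0, 0.4],
  ],
)

```text
clock: 14.68
ee_pos: [0.5186, 0.182, 0.1617]
ee_rot: [-180.0, -0.0, -172.3]
force: [0.7, -0.1, -0.3]
finger_gap: 0.0551
gripper_force: 0.0
```

Request:
arm_command(
  rows=[
    [[1, -4, 0], 0, 0.4],
    [[0, -1.6, 0], 7.3, 0.4],
    [[0, 0, 0], 0, 0.4],
  ],
)

```text
clock: 15.05
ee_pos: [0.5166, 0.1255, 0.1619]
ee_rot: [-180.0, -0.0, -179.7]
force: [0.1, 0.3, -0.5]
finger_gap: 0.055
gripper_force: 0.0
```

Run:
```python
from h import *
s=get_state(); print(s["clock"],s["ee_pos"],s["finger_gap"]); rel(519,129,42,180)
p,d=read_camera("scene"); P=cloud("scene",d)
a=np.radians(s["ee_rot"][2]); ex=np.array([np.cos(a),np.sin(a)]); ey=np.array([np.sin(a),-np.cos(a)])
D=P[...,:2]-s["ee_pos"][:2]; lx=D@ex*1000; ly=D@ey*1000
for z0 in (.205,.22,.24): 
    k=(abs(lx)<60)&(abs(ly)<70)&(P[...,2]>z0)&(P[...,2]<z0+.02); print(z0,k.sum(),np.percentile(lx[k],[3,97]).round(),np.percentile(ly[k],[3,97]).round())
# pin in scene depth
k=(P[...,2]>.078)&(P[...,2]<.1)&(abs(P[...,0]-.519)<.02)&(abs(P[...,1]-.129)<.02); print("pin",k.sum(),P[k].mean(0), np.percentile(P[k],[5,95],axis=0))
pt,dt=read_camera("top"); t=spotter.look_for("tape_measure","top"); print([(x["at"],x["conf"]) for x in t])
pb,=[pt[170:270,140:240]]; cv2.imwrite("pics/b2.png",np.hstack([cv2.resize(pb,(400,400)),cv2.resize(p[120:240,240:360],(400,400))]))
```

```text
15.05 [0.51659863 0.1255399  0.16186481] 0.05495513645569861
shift cm [-0.24  0.34 11.99] turn 0.3
0.205 131 [-7. 14.] [-42.  40.]
0.22 142 [-7. 15.] [-44.  41.]
0.24 154 [-7. 15.] [-46.  43.]
pin 41 [0.5150721  0.12892125 0.08951639] [[0.50997717 0.12422693 0.07946698]
 [0.52093097 0.13435503 0.09937827]]
[([0.5334, 0.4189, 0.0591], 0.81)]
```

View pics/b2.png

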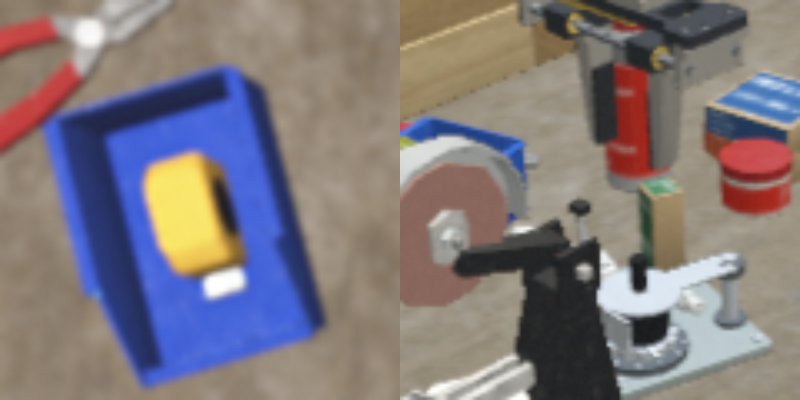

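The tape lies in the bin, upright inside the walls (around (195,215)). The fingers stand over the pin, about 5 mm too near the robot.

Request:
arm_command(
  rows=[
    [[-0.6, 0.3, 4], 0, 0.4],
    [[0, 0, 4], 0, 0.4],
    [[0, 0, 3], 0, 0.4],
    [[0, 0, 1], 0, 0.9],
    [[0, 0, 0], 0, 0.9],
  ],
  grip_force=10,
)

```text
clock: 15.82
ee_pos: [0.5225, 0.1307, 0.0418]
ee_rot: [-180.0, -0.0, -179.7]
force: [-0.4, 0.3, -0.3]
finger_gap: 0.0367
gripper_force: 0.0
```

Request:
arm_command(
  rows=[
    [[0, 0, 0], 0, 0.9],
    [[0, 0, 0], 0, 0.9],
    [[0, 0, 0], 0, 0.9],
    [[0, 0, 0], 0, 0.9],
  ],
)

```text
clock: 16.32
ee_pos: [0.5233, 0.1303, 0.043]
ee_rot: [180.0, 0.1, -179.8]
force: [-0.9, -0.2, 5.8]
finger_gap: 0.0138
gripper_force: 10.0
```

Run:
```python
from h import *
s=get_state(); print(s["clock"],s["ee_pos"],s["ee_rot"],s["force"],s["finger_gap"],s["gripper_force"])
pin=np.array([518.5,s["ee_pos"][1]*1000]); post=np.array([604,108.5])
r=pin-post; r=r/np.hypot(*r)*85; post=pin-r
pts=[]
for th in np.arange(0,117,9):
    t=np.radians(th); pts.append(post+[r[0]*np.cos(t)-r[1]*np.sin(t), r[0]*np.sin(t)+r[1]*np.cos(t)])
pts=np.array(pts); dd=np.diff(pts,axis=0); print(pts.round(1).tolist()); print("tool xy cm",(np.c_[-dd[:,0],dd[:,1]]/10).round(2).tolist())
```

```text
16.325 [0.52332741 0.13030638 0.04295168] [ 1.79957234e+02  9.00649330e-02 -1.79756148e+02] [-0.9232508  -0.15044743  5.78500609] 0.01378199281736681 10.001364201307297
[[518.5, 130.3], [516.2, 117.2], [516.0, 103.8], [517.9, 90.6], [521.9, 77.9], [527.8, 65.9], [535.5, 55.0], [544.8, 45.5], [555.4, 37.5], [567.2, 31.2], [579.9, 26.9], [593.0, 24.7], [606.3, 24.5]]
tool xy cm [[0.23, -1.31], [0.02, -1.33], [-0.19, -1.32], [-0.39, -1.27], [-0.59, -1.2], [-0.77, -1.09], [-0.93, -0.96], [-1.07, -0.8], [-1.18, -0.62], [-1.26, -0.43], [-1.31, -0.23], [-1.33, -0.02]]
```

Request:
arm_command(
  rows=[
    [[0.23, -1.31, 0], 0, 0.9],
    [[0.02, -1.33, 0], 0, 0.9],
    [[-0.19, -1.32, 0], 0, 0.9],
    [[-0.39, -1.27, 0], 0, 0.9],
    [[-0.59, -1.2, 0], 0, 0.9],
  ],
)

```text
clock: 16.95
ee_pos: [0.5324, 0.0657, 0.0424]
ee_rot: [180.0, 0.0, -179.7]
force: [-0.8, 2.8, 4.8]
finger_gap: 0.0136
gripper_force: 10.0
```

Request:
arm_command(
  rows=[
    [[-0.77, -1.09, 0], 0, 0.9],
    [[-0.93, -0.96, 0], 0, 0.9],
    [[-1.07, -0.8, 0], 0, 0.9],
    [[-1.18, -0.62, 0], 0, 0.9],
    [[-1.26, -0.43, 0], 0, 0.9],
  ],
)

```text
clock: 17.58
ee_pos: [0.5852, 0.0278, 0.0422]
ee_rot: [179.9, 0.0, -179.7]
force: [-0.6, 6.3, 5.5]
finger_gap: 0.0135
gripper_force: 10.0
```

Request:
arm_command(
  rows=[
    [[-1.31, -0.23, 0], 0, 0.9],
    [[-1.33, -0.02, 0], 0, 0.9],
    [[-1.0, 0.14, 0], 0, 0.9],
    [[0, 0, 0], 0, 0.9],
  ],
)

```text
clock: 18.08
ee_pos: [0.617, 0.0278, 0.0407]
ee_rot: [179.9, -0.5, -179.7]
force: [-9.3, 5.4, 6.2]
finger_gap: 0.0136
gripper_force: 10.0
```

At the stop (9 N). Releasing, then looking at the dial from the side.

Request:
arm_command(
  rows=[
    [[0, 0, 0], 0, 0.5],
    [[0, 0, 0], 0, 0.5],
    [[0, 0, 0], 0, 0.5],
    [[0, 0, -4], 0, 0.5],
    [[0, 0, -6], 0, 0.3],
  ],
)

```text
clock: 18.7
ee_pos: [0.6193, 0.0254, 0.1412]
ee_rot: [-179.9, -0.2, -179.8]
force: [1.2, -0.7, 0.4]
finger_gap: 0.0539
gripper_force: 0.0
```

Run:
```python
from h import *
s=get_state(); print(s["clock"],s["ee_pos"],s["force"],s["finger_gap"],s["qpos"].round())
p,d=read_camera("scene");pt,dt=read_camera("top")
P=cloud("scene",d)
k=(P[...,2]>.078)&(P[...,2]<.1)&(abs(P[...,0]-.612)<.02)&(abs(P[...,1]-.028)<.02); print("pin",k.sum(),P[k].mean(0))
print([(x["at"],x["conf"]) for x in spotter.look_for("dial_top","top")],[(x["at"],x["conf"]) for x in spotter.look_for("dial_top","scene")])
cv2.imwrite("pics/d1.png",np.hstack([cv2.resize(pt[195:255,280:340],(400,400),interpolation=cv2.INTER_CUBIC),cv2.resize(p[170:245,285:360],(400,400),interpolation=cv2.INTER_CUBIC)]))
```

```text
18.7 [0.61931133 0.02540797 0.14116922] [ 1.23293674 -0.68157176  0.41790773] 0.05393046469887986 [-13.  26.  11.  99.  -6.  56.  89.]
pin 47 [0.61225338 0.02678353 0.08900483]
[] [([0.5118, 0.1154, 0.0523], 0.88)]
```

View pics/d1.png

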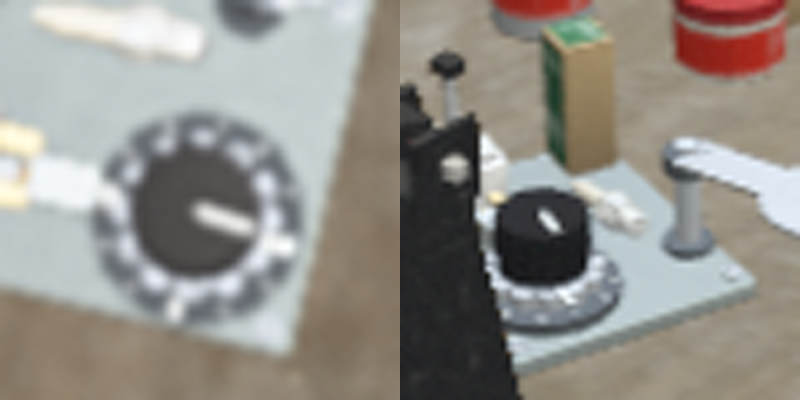

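The guard is fully open. The pointer in the top view runs from (198,210) to (245,225), and the long mark is at (178,305). So the dial stands about 90°, i.e. three clicks, from the stop.

Run:
```python
from h import *
print("knob",px("top",280+198/6.667-.5+.5,195+210/6.667,.062), "wheel mark", px("top",280+178/6.667,195+305/6.667,.025))
c=px("top",280+198/6.667,195+210/6.667,.062)[:2]; q=px("top",280+243/6.667,195+224/6.667,.062)[:2]; v=q-c; print("pointer dir",np.degrees(np.arctan2(v[1],v[0])))
P=np.load("P0.npy"); X=P[(P[...,2]>.10)&(P[...,2]<.4)&(P[...,0]>.33)&(P[...,0]<.52)&(P[...,1]<.35)&(P[...,1]>-.1)]
X=X[np.hypot(X[:,0]-.518,X[:,1]-.128)>.03]
D=(X[:,:2]-[.518,.130])*1000
print("xmax",X[:,0].max(),len(X))
for f in range(-70,75,5):
    a=np.radians(90+f); u=np.array([np.cos(a),np.sin(a)]); w=np.array([-u[1],u[0]])
    al=abs(D@u); ac=abs(D@w); cl=np.hypot(np.maximum(al-94.5,0),np.maximum(ac-37.5,0)); print(f,cl.min().round(),end="; ")
rel(522.5,129,141,180)
```

```text
knob [0.51902272 0.12958904 0.062     ] wheel mark [0.48697505 0.13838084 0.025     ]
pointer dir -108.8405490806487
xmax 0.43943524897908876 2287
-70 0.0; -65 0.0; -60 0.0; -55 0.0; -50 0.0; -45 0.0; -40 0.0; -35 1.0; -30 8.0; -25 15.0; -20 21.0; -15 27.0; -10 32.0; -5 37.0; 0 41.0; 5 45.0; 10 47.0; 15 49.0; 20 51.0; 25 48.0; 30 44.0; 35 40.0; 40 35.0; 45 29.0; 50 23.0; 55 16.0; 60 8.0; 65 1.0; 70 0.0; shift cm [ 9.89 10.37  0.24] turn 0.2
```

Request:
arm_command(
  rows=[
    [[3.3, 3.5, 0], 0, 0.3],
    [[3.3, 3.5, 0], 0, 0.3],
    [[3.2, 3.6, 0], -10, 0.3],
    [[0, 0, 0], -10, 0.3],
    [[0, 0, 0], -10, 0.3],
  ],
  grip_force=40,
)

```text
clock: 19.52
ee_pos: [0.5208, 0.1318, 0.1405]
ee_rot: [180.0, -0.2, -149.3]
force: [-1.0, 0.1, 0.4]
finger_gap: 0.0643
gripper_force: 0.0
```

Request:
arm_command(
  rows=[
    [[0, 0, 0], -10, 0.3],
    [[0, 0, 0], 0, 0.3],
  ],
)

```text
clock: 19.77
ee_pos: [0.5214, 0.1311, 0.1406]
ee_rot: [179.9, -0.1, -139.9]
force: [-0.3, -0.5, 0.1]
finger_gap: 0.0643
gripper_force: 0.0
```

Run:
```python
from h import *
s=get_state(); print(s["clock"],s["ee_pos"],s["ee_rot"],s["finger_gap"],s["qpos"].round()); rel(521.3,131.6,0,-139.5)
```

```text
19.775 [0.52141594 0.13110202 0.14061618] [ 1.79935839e+02 -1.25817484e-01 -1.39884934e+02] 0.06427428602309279 [-18.  19.   1. 110.  -0.  52. 113.]
shift cm [-0.02  0.05 14.06] turn -0.4
```

Request:
arm_command(
  rows=[
    [[0, 0, 5], 0, 0.3],
    [[0, 0, 4], 0, 0.3],
    [[0, 0, 3], 0, 0.3],
    [[0, 0, 2], 0, 0.3],
    [[0, 0, 0], 0, 0.9],
  ],
)

```text
clock: 20.4
ee_pos: [0.5204, 0.1309, -0.0001]
ee_rot: [179.9, -0.3, -139.9]
force: [0.4, -0.2, 1.0]
finger_gap: 0.0563
gripper_force: 0.0
```

Request:
arm_command(
  rows=[
    [[0, 0, 0], 0, 0.9],
    [[0, 0, 0], 0, 0.9],
    [[0, 0, 0], 0, 0.9],
  ],
)

```text
clock: 20.78
ee_pos: [0.5199, 0.1325, 0.0013]
ee_rot: [179.9, -0.2, -139.7]
force: [-4.2, 5.0, -10.3]
finger_gap: 0.0472
gripper_force: 39.9
```

Request:
arm_command(
  rows=[
    [[0, -0.05, 0], 10, 0.9],
    [[0, -0.05, 0], 10, 0.9],
    [[0, -0.05, 0], 10, 0.9],
    [[0, -0.05, 0], 10, 0.9],
    [[0, -0.05, 0], 10, 0.9],
  ],
)

```text
clock: 21.4
ee_pos: [0.5195, 0.1341, 0.0014]
ee_rot: [179.8, -0.4, 170.1]
force: [-6.0, 11.3, -10.7]
finger_gap: 0.048
gripper_force: 39.9
```

Request:
arm_command(
  rows=[
    [[0, -0.05, 0], 10, 0.9],
    [[0, 0, 0], 0, 0.9],
  ],
)

```text
clock: 21.65
ee_pos: [0.5196, 0.1344, 0.0013]
ee_rot: [179.9, -0.4, 160.4]
force: [-4.2, 12.1, -10.9]
finger_gap: 0.0474
gripper_force: 39.9
```

Run:
```python
from h import *
s=get_state(); print(s["clock"],s["ee_pos"],s["ee_rot"],s["force"],s["torque"],s["finger_gap"])
```

```text
21.65 [0.51956001 0.13439714 0.00134652] [179.86201675  -0.3667709  160.37760889] [ -4.20799832  12.09571252 -10.93971907] [2.75107119 1.1776503  0.06640523] 0.047433265862991805
```

Request:
arm_command(
  rows=[
    [[0, 0, 0], 0, 0.3],
    [[0, 0, 0], 0, 0.3],
    [[0, 0, 0], 0, 0.3],
    [[0, 0.05, 0], -10, 0.3],
    [[0, 0.05, 0], -10, 0.3],
  ],
)

```text
clock: 22.28
ee_pos: [0.524, 0.1292, 0.0025]
ee_rot: [-180.0, 0.1, -179.5]
force: [-0.1, -0.1, -0.4]
finger_gap: 0.0641
gripper_force: 0.0
```

Request:
arm_command(
  rows=[
    [[0, 0.05, 0], -10, 0.3],
    [[0, 0.05, 0], -10, 0.3],
    [[0, 0.05, 0], -10, 0.3],
    [[0, 0.05, 0], -10, 0.3],
    [[0, 0, 0], 0, 0.3],
  ],
)

```text
clock: 22.9
ee_pos: [0.5234, 0.131, 0.0024]
ee_rot: [-180.0, 0.1, -140.0]
force: [0.2, 0.8, 0.1]
finger_gap: 0.0644
gripper_force: 0.0
```

Run:
```python
from h import *
s=get_state(); print(s["clock"],s["ee_pos"],s["ee_rot"],s["force"],s["torque"],s["finger_gap"]); rel(522,133.5,1,-140)
```

```text
22.9 [0.52342329 0.13095774 0.00236313] [-1.79985104e+02  5.11584000e-02 -1.39956120e+02] [0.22535677 0.83911706 0.08109318] [ 0.07867215  0.04640332 -0.05973041] 0.0643535283675329
shift cm [-0.05  0.29  0.14] turn 0.0
```

Request:
arm_command(
  rows=[
    [[0, 0.25, 0.1], 0, 0.9],
    [[0, 0, 0], 0, 0.9],
    [[0, 0, 0], 0, 0.9],
    [[0, 0, 0], 0, 0.9],
  ],
)

```text
clock: 23.4
ee_pos: [0.521, 0.1336, 0.0009]
ee_rot: [-180.0, -0.0, -139.8]
force: [-1.2, -0.0, -0.6]
finger_gap: 0.0479
gripper_force: 40.0
```

Request:
arm_command(
  rows=[
    [[0, -0.05, 0], 10, 0.9],
    [[0, -0.05, 0], 10, 0.9],
    [[0, -0.03, 0], 7, 0.9],
    [[0, 0, 0], 0, 0.9],
  ],
)

```text
clock: 23.9
ee_pos: [0.521, 0.1338, 0.0009]
ee_rot: [180.0, -0.1, -166.5]
force: [-4.0, 2.7, 1.8]
finger_gap: 0.0477
gripper_force: 40.0
```

Run:
```python
from h import *
s=get_state(); print(s["clock"],s["ee_pos"],s["ee_rot"],s["force"],s["torque"],s["finger_gap"],s["effort"][6])
```

```text
23.9 [0.52097807 0.13375762 0.0009455 ] [ 1.79982372e+02 -6.16509635e-02 -1.66462285e+02] [-3.97232077  2.73739387  1.78419292] [0.70432672 0.61217962 0.74550182] 0.047711870290386066 -1.0967681184411049
```

Request:
arm_command(
  rows=[
    [[0, -0.02, 0], 5, 0.9],
    [[0, 0, 0], 0, 0.9],
  ],
)

```text
clock: 24.15
ee_pos: [0.521, 0.1337, 0.001]
ee_rot: [180.0, -0.1, -171.4]
force: [-3.2, 4.5, 2.2]
finger_gap: 0.0475
gripper_force: 40.0
```

Run:
```python
from h import *
s=get_state(); print(s["clock"],s["ee_pos"],s["ee_rot"],s["force"],s["torque"],s["finger_gap"],s["effort"][6])
```

```text
24.15 [0.52098841 0.13373229 0.00097935] [ 1.79955575e+02 -6.72954154e-02 -1.71402044e+02] [-3.2168842   4.49852143  2.23585305] [1.04842324 0.90696738 1.12944358] 0.04750509589112392 -1.2953472509980202
```

Request:
arm_command(
  rows=[
    [[0, 0, 0], 0, 0.3],
    [[0, 0, 0], 0, 0.3],
    [[0, 0, 0], 0, 0.3],
    [[0, 0, -5], 0, 0.3],
    [[0, 0, -5], 0, 0.3],
  ],
)

```text
clock: 24.78
ee_pos: [0.5216, 0.1315, 0.1016]
ee_rot: [-180.0, -0.1, -171.8]
force: [1.4, -0.2, 0.3]
finger_gap: 0.0646
gripper_force: 0.0
```

Request:
arm_command(
  rows=[
    [[0, 0, -4], 0, 0.3],
    [[0, -5, 0], 0, 0.3],
    [[-2, -5, 0], 0, 0.3],
    [[-2, -5, 0], 0, 0.3],
    [[0, 0, 0], 0, 0.3],
  ],
)

```text
clock: 25.4
ee_pos: [0.5844, -0.0163, 0.1411]
ee_rot: [-179.8, 0.1, -172.2]
force: [0.3, 0.7, -1.0]
finger_gap: 0.0643
gripper_force: 0.0
```

```bash
cat >> h.py <<'E'
def pointer(c=(.519,.1296)):
    pt,dt=read_camera("top"); up=10
    # resample the knob's top plane, 0.25 mm grid, world aligned
    cal=calibration("top"); g=np.arange(-24,24.1,.5); X,Y=np.meshgrid(g,g)
    W=np.stack([c[0]+X/1000,c[1]+Y/1000,np.full_like(X,.062)],-1)
    Q=(W-np.array(cal["position"]))@R(cal)
    u=(Q[...,0]/Q[...,2]*cal["fx"]+cal["cx"]).astype(np.float32); v=(Q[...,1]/Q[...,2]*cal["fy"]+cal["cy"]).astype(np.float32)
    g_=cv2.remap(cv2.cvtColor(pt,cv2.COLOR_BGR2GRAY),u,v,cv2.INTER_CUBIC).astype(float)
    r=np.hypot(X,Y); m=(r<19)&(r>3); w=np.clip(g_-np.median(g_[m])-25,0,None)*m
    print("gray med",np.median(g_[m]),"max",g_[m].max(),"pointer dir",np.degrees(np.arctan2((w*Y).sum(),(w*X).sum())).round(1),"r",np.hypot((w*Y).sum(),(w*X).sum())/max(w.sum(),1))
    D=dt[np.clip(v.round().astype(int),0,399),np.clip(u.round().astype(int),0,639)]; print("knob z",.942-np.median(D[m]))
    return g_
E
python3 - <<'E'
from h import *
s=get_state(); print(s["clock"],s["ee_pos"],s["ee_rot"],s["finger_gap"]); pointer()
E
```

```text
25.4 [ 0.58439698 -0.01630771  0.14110974] [-1.79836075e+02  6.41284112e-02 -1.72226103e+02] 0.06425859870102332
gray med 81.0 max 231.0 pointer dir 151.1 r 10.518054132568066
knob z 0.061877906
```

The pointer is at the stop: its direction fits the long mark once the axis is put at y ≈ 0.132. Now back four clicks, in two strokes of 60°.

Run:
```python
from h import *
pointer((.519,.132)); rel(521.6,130.9,1,160)
```

```text
gray med 80.0 max 231.0 pointer dir 164.1 r 10.405804471321282
knob z 0.061382294
shift cm [ 4.04 14.91 13.97] turn 28.1
```

Request:
arm_command(
  rows=[
    [[1.4, 5, 0], 0, 0.3],
    [[1.4, 5, 0], 0, 0.3],
    [[1.2, 4.9, 0], 10, 0.3],
    [[0, 0, 0], 10, 0.3],
    [[0, 0, 0], 8, 0.3],
  ],
)

```text
clock: 26.12
ee_pos: [0.5206, 0.1339, 0.141]
ee_rot: [180.0, -0.0, 160.2]
force: [-0.1, -0.1, 0.4]
finger_gap: 0.0645
gripper_force: 0.0
```

Run:
```python
from h import *
s=get_state(); print(s["clock"],s["ee_pos"],s["ee_rot"]); rel(521.6,130.9,1,160)
```

```text
26.125 [0.52060708 0.1339178  0.14100409] [ 1.79968214e+02 -4.09690370e-02  1.60230895e+02]
shift cm [-0.2  -0.25 14.  ] turn 0.2
```

Request:
arm_command(
  rows=[
    [[-0.2, -0.2, 4], 0, 0.3],
    [[0, 0, 5], 0, 0.3],
    [[0, 0, 3], 0, 0.3],
    [[0, 0, 2], 0, 0.3],
    [[0, 0, 0], 0, 0.9],
  ],
)

```text
clock: 26.75
ee_pos: [0.5211, 0.1298, -0.0003]
ee_rot: [-179.9, -0.2, 160.4]
force: [-0.2, 2.0, -0.9]
finger_gap: 0.057
gripper_force: 1.0
```

Request:
arm_command(
  rows=[
    [[0, 0, 0], 0, 0.9],
    [[0, 0, 0], 0, 0.9],
    [[0, 0, 0], 0, 0.9],
  ],
)

```text
clock: 27.12
ee_pos: [0.5233, 0.1332, 0.0013]
ee_rot: [179.8, 0.0, 160.4]
force: [3.0, 9.0, -12.3]
finger_gap: 0.0478
gripper_force: 39.8
```

Request:
arm_command(
  rows=[
    [[0, 0.05, 0], -10, 0.9],
    [[0, 0.05, 0], -10, 0.9],
    [[0, 0.05, 0], -10, 0.9],
    [[0, 0.05, 0], -10, 0.9],
    [[0, 0.05, 0], -10, 0.9],
  ],
)

```text
clock: 27.75
ee_pos: [0.5231, 0.1348, 0.0013]
ee_rot: [179.9, 0.2, -149.3]
force: [1.6, 6.8, -13.3]
finger_gap: 0.0476
gripper_force: 39.8
```

Request:
arm_command(
  rows=[
    [[0, 0.05, 0], -10, 0.9],
    [[0, 0, 0], 0, 0.9],
  ],
)

```text
clock: 28.0
ee_pos: [0.5229, 0.135, 0.0013]
ee_rot: [179.9, 0.2, -139.5]
force: [2.5, 6.7, -11.5]
finger_gap: 0.0473
gripper_force: 39.9
```

Run:
```python
from h import *
s=get_state(); print(s["clock"],s["ee_pos"],s["ee_rot"],s["force"],s["torque"],s["finger_gap"])
```

```text
28.0 [0.52289582 0.13504504 0.00131581] [ 179.90648671    0.19731579 -139.53683683] [  2.46484362   6.68643337 -11.5489952 ] [ 1.46913913 -0.50371231 -0.01612966] 0.04731043877936785
```

Request:
arm_command(
  rows=[
    [[0, 0, 0], 0, 0.3],
    [[0, 0, 0], 0, 0.3],
    [[0, 0, 0], 0, 0.3],
    [[0, -0.05, 0], 10, 0.3],
    [[0, -0.05, 0], 10, 0.3],
  ],
)

```text
clock: 28.62
ee_pos: [0.5239, 0.1304, 0.0014]
ee_rot: [-180.0, 0.0, -160.1]
force: [0.1, 0.6, -0.1]
finger_gap: 0.0647
gripper_force: 0.0
```

Request:
arm_command(
  rows=[
    [[0, -0.05, 0], 10, 0.3],
    [[0, -0.05, 0], 10, 0.3],
    [[0, -0.05, 0], 10, 0.3],
    [[0, -0.05, 0], 10, 0.3],
    [[0, 0.2, 0], 0, 0.3],
  ],
)

```text
clock: 29.25
ee_pos: [0.5246, 0.1306, 0.0013]
ee_rot: [-180.0, 0.0, 160.3]
force: [-0.6, -0.4, 0.5]
finger_gap: 0.0643
gripper_force: 0.0
```

Request:
arm_command(
  rows=[
    [[0, 0, 0], 0, 0.9],
    [[0, 0, 0], 0, 0.9],
    [[0, 0, 0], 0, 0.9],
    [[0, 0, 0], 0, 0.9],
  ],
)

```text
clock: 29.75
ee_pos: [0.5252, 0.1325, 0.0012]
ee_rot: [179.9, 0.1, 160.4]
force: [2.2, 5.3, -1.9]
finger_gap: 0.0475
gripper_force: 40.0
```

Request:
arm_command(
  rows=[
    [[0, 0.05, 0], -10, 0.9],
    [[0, 0.05, 0], -10, 0.9],
    [[0, 0.05, 0], -10, 0.9],
    [[0, 0.05, 0], -10, 0.9],
    [[0, 0.05, 0], -10, 0.9],
  ],
)

```text
clock: 30.38
ee_pos: [0.5249, 0.1358, 0.0013]
ee_rot: [179.9, 0.2, -149.3]
force: [-0.1, 6.8, -2.9]
finger_gap: 0.0474
gripper_force: 40.0
```

Request:
arm_command(
  rows=[
    [[0, 0.05, 0], -10, 0.9],
    [[0, 0, 0], 0, 0.9],
  ],
)

```text
clock: 30.62
ee_pos: [0.5245, 0.1364, 0.0013]
ee_rot: [179.9, 0.2, -139.5]
force: [0.8, 8.0, -0.8]
finger_gap: 0.0474
gripper_force: 40.0
```

Run:
```python
from h import *
s=get_state(); print(s["clock"],s["ee_pos"],s["ee_rot"],s["force"],s["torque"],s["finger_gap"])
```

```text
30.625 [0.52447701 0.13642932 0.0012516 ] [ 179.88595705    0.19403141 -139.5378462 ] [ 0.8447961   8.03459131 -0.7812173 ] [ 1.71032438 -0.10855248  0.01918631] 0.047355850970953184
```

Release, lift, clear the view and check the pointer and the guard pin.

Request:
arm_command(
  rows=[
    [[0, 0, 0], 0, 0.3],
    [[0, 0, 0], 0, 0.3],
    [[0, 0, 0], 0, 0.3],
    [[0, 0, -5], 0, 0.3],
    [[0, 0, -5], 0, 0.3],
  ],
)

```text
clock: 31.25
ee_pos: [0.5235, 0.1329, 0.1016]
ee_rot: [180.0, -0.1, -139.8]
force: [0.8, 0.7, -0.6]
finger_gap: 0.0644
gripper_force: 0.0
```

Request:
arm_command(
  rows=[
    [[0, 0, -4], 10, 0.3],
    [[0, 0, 0], 10, 0.3],
    [[0, 0, 0], 10, 0.3],
    [[0, 0, 0], 10, 0.3],
    [[-2, -5, 0], 0, 0.3],
  ],
)

```text
clock: 31.88
ee_pos: [0.5435, 0.0875, 0.141]
ee_rot: [179.9, -0.0, -179.4]
force: [1.2, -0.1, -0.0]
finger_gap: 0.0644
gripper_force: 0.0
```

Request:
arm_command(
  rows=[
    [[-3, -4, 0], 0, 0.4],
    [[-3, -1, 0], 0, 0.4],
    [[0, 0, 0], 0, 0.4],
  ],
)

```text
clock: 32.25
ee_pos: [0.6058, 0.0319, 0.1407]
ee_rot: [-179.9, 0.0, -179.9]
force: [-0.1, 0.9, -0.3]
finger_gap: 0.0549
gripper_force: 0.0
```

Run:
```python
from h import *
s=get_state(); print(s["clock"],s["ee_pos"],s["ee_rot"],s["finger_gap"]); pointer((.519,.132))
p,d=read_camera("scene"); P=cloud("scene",d)
k=(P[...,2]>.078)&(P[...,2]<.1)&(abs(P[...,0]-.612)<.025)&(abs(P[...,1]-.028)<.025); print("pin",k.sum(),P[k].mean(0))
rel(617,27,42,180)
```

```text
32.25 [0.60580701 0.03187632 0.14067916] [-1.79942129e+02  2.30425645e-02 -1.79927952e+02] 0.054891333014161804
gray med 78.0 max 232.0 pointer dir -67.9 r 10.891559714452399
knob z 0.06145203
pin 42 [0.61172076 0.0260377  0.08882889]
shift cm [-1.33 -0.71  9.85] turn 0.2
```

The dial is at the fourth notch (about 120° on, and the tool turned exactly 2 × 60°). Now I'll grip the pin and swing the guard back.

Request:
arm_command(
  rows=[
    [[-1.1, -0.6, 3], 0, 0.4],
    [[0, 0, 4], 0, 0.4],
    [[0, 0, 2.7], 0, 0.4],
    [[0, 0, 0], 0, 0.9],
    [[0, 0, 0], 0, 0.9],
  ],
  grip_force=10,
)

```text
clock: 32.98
ee_pos: [0.616, 0.0286, 0.0452]
ee_rot: [180.0, 0.1, -179.7]
force: [0.2, -0.8, 0.3]
finger_gap: 0.0371
gripper_force: 0.0
```

Request:
arm_command(
  rows=[
    [[0, 0, 0], 0, 0.9],
    [[0, 0, 0], 0, 0.9],
    [[0, 0, 0], 0, 0.9],
    [[0, 0, 0], 0, 0.9],
  ],
)

```text
clock: 33.48
ee_pos: [0.6162, 0.0278, 0.0449]
ee_rot: [180.0, 0.1, -179.8]
force: [-1.3, -0.9, 5.6]
finger_gap: 0.0136
gripper_force: 10.0
```

Request:
arm_command(
  rows=[
    [[0.7, -0.05, 0], 0, 0.9],
    [[1.33, 0.02, 0], 0, 0.9],
    [[1.31, 0.23, 0], 0, 0.9],
    [[1.26, 0.43, 0], 0, 0.9],
    [[1.18, 0.62, 0], 0, 0.9],
  ],
)

```text
clock: 34.1
ee_pos: [0.5568, 0.0371, 0.0447]
ee_rot: [-179.8, -0.0, -179.9]
force: [-1.0, -6.7, 10.3]
finger_gap: 0.0135
gripper_force: 10.0
```

Request:
arm_command(
  rows=[
    [[1.07, 0.8, 0], 0, 0.9],
    [[0.93, 0.96, 0], 0, 0.9],
    [[0.77, 1.09, 0], 0, 0.9],
    [[0.59, 1.2, 0], 0, 0.9],
    [[0.39, 1.27, 0], 0, 0.9],
  ],
)

```text
clock: 34.72
ee_pos: [0.516, 0.0915, 0.0433]
ee_rot: [-179.9, -0.4, -179.9]
force: [-2.3, -3.6, 3.8]
finger_gap: 0.0138
gripper_force: 10.0
```

Request:
arm_command(
  rows=[
    [[0.19, 1.32, 0], 0, 0.9],
    [[-0.02, 1.33, 0], 0, 0.9],
    [[-0.2, 1.2, 0], 0, 0.9],
    [[0, 0, 0], 0, 0.9],
  ],
)

```text
clock: 35.22
ee_pos: [0.5193, 0.1334, 0.0433]
ee_rot: [180.0, -0.1, -179.6]
force: [-3.2, 1.0, -2.2]
finger_gap: 0.0138
gripper_force: 10.0
```

Request:
arm_command(
  rows=[
    [[0, 0.2, 0], 0, 0.9],
    [[0, 0.2, 0], 0, 0.9],
  ],
)

```text
clock: 35.48
ee_pos: [0.5194, 0.1339, 0.0434]
ee_rot: [-179.9, -0.1, -179.8]
force: [-2.7, -6.4, -3.9]
finger_gap: 0.0139
gripper_force: 10.0
```

Stop felt. Release, lift away and check everything.

Request:
arm_command(
  rows=[
    [[0, 0, 0], 0, 0.6],
    [[0, 0, 0], 0, 0.5],
    [[0, 0, 0], 0, 0.5],
    [[0, 0, -4], 0, 0.5],
    [[0, 0, -6], 0, 0.5],
  ],
)

```text
clock: 36.1
ee_pos: [0.5191, 0.1356, 0.1439]
ee_rot: [-179.9, -0.2, -179.7]
force: [1.2, 1.7, -0.1]
finger_gap: 0.0461
gripper_force: 0.0
```

Request:
arm_command(
  rows=[
    [[-2, -5, -1], 0, 0.5],
    [[-3, -5, 0], 0, 0.5],
    [[-3, -5, 0], 0, 0.5],
    [[0, 0, 0], 0, 0.5],
  ],
)

```text
clock: 36.6
ee_pos: [0.6027, -0.0197, 0.1544]
ee_rot: [-179.9, 0.1, 179.8]
force: [-0.5, 1.0, -0.8]
finger_gap: 0.0457
gripper_force: 0.0
```

Run:
```python
from h import *
s=get_state(); print(s["clock"],s["ee_pos"],s["force"])
p,d=read_camera("scene"); P=cloud("scene",d)
k=(P[...,2]>.078)&(P[...,2]<.1)&(abs(P[...,0]-.519)<.02)&(abs(P[...,1]-.129)<.02); print("pin now",k.sum(),P[k].mean(0),"start 0.5151 0.1289")
pt,dt=read_camera("top"); T=cloud("top",dt); p0=cv2.imread("pics/top0.png"); P0=np.load("P0.npy")
for n in("tape_measure","blue_bin","plug_box","spark_plug"): print(n,[(np.round(x["at"],3).tolist(),round(x["conf"],2)) for x in spotter.look_for(n,"top")][:1])
print("oil",[np.round(x["at"],3).tolist() for x in spotter.look_for("oil_bottle","scene")][:1])
df=cv2.absdiff(pt,p0).max(-1)[195:255,255:330]; print("diff px stand area",(df>60).sum()); ys,xs=np.where(df>60); print(xs.min()+255,xs.max()+255,ys.min()+195,ys.max()+195) if len(xs) else 0
```

```text
36.6 [ 0.60265094 -0.01970926  0.15436543] [-0.52113677  0.97769377 -0.75576217]
pin now 37 [0.51571326 0.13182881 0.08806211] start 0.5151 0.1289
tape_measure []
blue_bin [([0.533, 0.444, 0.017], 0.94)]
plug_box [([0.622, 0.212, 0.095], 0.57)]
spark_plug [([0.595, 0.157, 0.029], 0.48)]
oil [[0.626, -0.201, 0.1]]
diff px stand area 38
295 324 195 235
```

```bash
python3 -c "
from workcell import ticket; print(ticket.finish_job())"
```

```text
the job is handed in; nothing more can be done
None
```

The job is handed in: the tape measure is in the blue bin, the dial was turned to its stop and back four clicks, the guard is swung back to its closed stop, and the other things I checked (plug box, spark plug, oil bottle) have not moved.

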